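Close the press mould and bring its wing nuts

TASK

We are closing the press mould: lower its plywood backplate over the two studs until it lies flush on the plaster, without dropping it. Then find the tin with the wing nuts for those studs: lift the tins from the ware board and shake them, one at a time, until you have made one rattle, and stand any silent one upright on the ware board again. Finish still holding the rattling tin out to the potter across the table, upright, at rest and at least a hand's breadth (100 mm) above the open notebook, the other two tins standing on the ware board and nothing else on the table disturbed.

Things in the scene. Friction and masses are not known exactly. Their poses are not given: they have to be found in the camera images.
- mould: the lower half of a press mould, fixed to the table: plywood base board 240 x 120 x 18 mm with a white plaster block 210 x 100 x 32 mm on it (its top 50 mm above the table, a shallow 110 x 60 mm cavity in its middle) and two upright threaded steel studs. Origin at the centre of the underside; x runs lengthwise, through both studs
- mould_seat (a point): centre of the top face of the plaster block, where the middle of the backplate's underside belongs; axes as the mould's. The studs stand at x = -80 and +80 mm from it, 12 mm thick, 34 mm tall above this face, the last 4 mm tapered
- stud0_tip (a point): tip of the stud at x = -80 mm, 84 mm above the table
- stud1_tip (a point): tip of the stud at x = +80 mm, 84 mm above the table
- backplate: loose dark brown plywood backplate, 210 x 100 x 12 mm, 0.32 kg, lying flat on the table. Origin at the centre of its underside, x lengthwise. Two through holes of 17 mm at x = -80 and +80 mm, y = 0. On top a pale timber grip, 110 mm long (along x), 26 mm wide (along y) and 40 mm tall, its top 52 mm above the origin. Either way round fits the studs
- ware_board: brown wooden ware board, fixed, 140 x 340 x 18 mm, origin at the centre of its underside (top 18 mm above it), y lengthwise; the three tins stand lid up in a row along y, about 115 mm apart, their own x along its x
- tin_a: one of three look-alike flat tins, aluminium, green hinged lid clipped shut, 120 (x) x 62 (y) x 44 mm, about 0.27 kg (weight tells nothing). Origin: centre of underside, z up. One of them (it varies) holds two loose 80 g wing nuts that slide from end to end (hollow 114 mm long) when it is tipped lengthwise over 20 degrees or jerked; solid wax fills the other two
- tin_b: as tin_a. When the tin is gently levelled again the nuts stay at the end they slid to, about 30 mm off its middle, and so shift its balance by some 0.05 N m
- tin_c: as tin_a
- notebook: the potter's open notebook, fixed, 150 x 212 mm, 10 mm thick, lying flat at the far side of the table. Origin at the centre of its underside
- beaker: bystander: brown stoneware beaker, 72 mm across, 85 mm tall, loose, origin at its underside's centre
- glaze_jar: bystander: small blue glaze jar with a white lid, 60 mm across, 75 mm tall, loose, origin at its underside's centre
- modelling_tool: bystander: flat dark wooden modelling tool, 160 mm long, 7 mm thick, loose, origin at its underside's centre
There are look-alikes about, which are no part of the job. Leave any red look-alike of the tin_b alone.

How it is judged (in metres and radians):
On the way, in this order (a step that is already met when the one before it is completed fails the run):
1. the backplate lies flush on the plaster over both studs, let go (z of backplate in the frame of mould_seat between -0.004 and 0.004 m and horizontal distance between backplate and mould_seat below 0.006 m and angle between backplate's own z axis and vertical below 0.03 rad and angle between the x axis of backplate and the x axis of mould_seat, either way round below 0.06 rad and contact force between the fingers and backplate below 0.1 N and linear speed of backplate below 0.02 m/s), for 0.2 s.
2. the tin with the wing nuts, held clear of the ware board, has been shaken: they slid 12 mm or more along it or knocked against it (over 1.5 N) (((distance between nut0_c0 and tin_a below 0.09 m and height (world z) of tin_a above 0.035 m and contact force between the fingers and tin_a above 0.5 N and (x of nut0_c0 in the frame of tin_a above 0.012 m or x of nut0_c0 in the frame of tin_a below -0.012 m or contact force between any of nut0_c0, nut1_c0 and tin_a above 1.5 N)) or (distance between nut0_c0 and tin_b below 0.09 m and height (world z) of tin_b above 0.035 m and contact force between the fingers and tin_b above 0.5 N and (x of nut0_c0 in the frame of tin_b above 0.012 m or x of nut0_c0 in the frame of tin_b below -0.012 m or contact force between any of nut0_c0, nut1_c0 and tin_b above 1.5 N)) or (distance between nut0_c0 and tin_c below 0.09 m and height (world z) of tin_c above 0.035 m and contact force between the fingers and tin_c above 0.5 N and (x of nut0_c0 in the frame of tin_c above 0.012 m or x of nut0_c0 in the frame of tin_c below -0.012 m or contact force between any of nut0_c0, nut1_c0 and tin_c above 1.5 N)))).
At the end, for the whole second after the job is handed in: Backplate flush on the plaster (4 mm in height, 6 mm sideways). The tin with the nuts gripped, upright (0.25 rad), still, underside 90 to 400 mm up, within 80 mm of the notebook's centre seen from above. The other tins upright, still and untouched with their centres on the ware board (z of backplate in the frame of mould_seat between -0.004 and 0.004 m and horizontal distance between backplate and mould_seat below 0.006 m and angle between backplate's own z axis and vertical below 0.03 rad and angle between the x axis of backplate and the x axis of mould_seat, either way round below 0.06 rad and ((distance between nut0_c0 and tin_a below 0.09 m and height (world z) of tin_a between 0.09 and 0.4 m and horizontal distance between tin_a and notebook below 0.08 m and angle between tin_a's own z axis and vertical below 0.25 rad and linear speed of tin_a below 0.05 m/s and contact force between the fingers and tin_a above 2 N and (x of tin_b in the frame of ware_board between -0.07 and 0.07 m and y of tin_b in the frame of ware_board between -0.17 and 0.17 m and z of tin_b in the frame of ware_board between 0.013 and 0.023 m and angle between tin_b's own z axis and vertical below 0.08 rad and linear speed of tin_b below 0.02 m/s and contact force between each of the arm, the fingers and tin_b below 0.1 N) and (x of tin_c in the frame of ware_board between -0.07 and 0.07 m and y of tin_c in the frame of ware_board between -0.17 and 0.17 m and z of tin_c in the frame of ware_board between 0.013 and 0.023 m and angle between tin_c's own z axis and vertical below 0.08 rad and linear speed of tin_c below 0.02 m/s and contact force between each of the arm, the fingers and tin_c below 0.1 N)) or (distance between nut0_c0 and tin_b below 0.09 m and height (world z) of tin_b between 0.09 and 0.4 m and horizontal distance between tin_b and notebook below 0.08 m and angle between tin_b's own z axis and vertical below 0.25 rad and linear speed of tin_b below 0.05 m/s and contact force between the fingers and tin_b above 2 N and (x of tin_a in the frame of ware_board between -0.07 and 0.07 m and y of tin_a in the frame of ware_board between -0.17 and 0.17 m and z of tin_a in the frame of ware_board between 0.013 and 0.023 m and angle between tin_a's own z axis and vertical below 0.08 rad and linear speed of tin_a below 0.02 m/s and contact force between each of the arm, the fingers and tin_a below 0.1 N) and (x of tin_c in the frame of ware_board between -0.07 and 0.07 m and y of tin_c in the frame of ware_board between -0.17 and 0.17 m and z of tin_c in the frame of ware_board between 0.013 and 0.023 m and angle between tin_c's own z axis and vertical below 0.08 rad and linear speed of tin_c below 0.02 m/s and contact force between each of the arm, the fingers and tin_c below 0.1 N)) or (distance between nut0_c0 and tin_c below 0.09 m and height (world z) of tin_c between 0.09 and 0.4 m and horizontal distance between tin_c and notebook below 0.08 m and angle between tin_c's own z axis and vertical below 0.25 rad and linear speed of tin_c below 0.05 m/s and contact force between the fingers and tin_c above 2 N and (x of tin_a in the frame of ware_board between -0.07 and 0.07 m and y of tin_a in the frame of ware_board between -0.17 and 0.17 m and z of tin_a in the frame of ware_board between 0.013 and 0.023 m and angle between tin_a's own z axis and vertical below 0.08 rad and linear speed of tin_a below 0.02 m/s and contact force between each of the arm, the fingers and tin_a below 0.1 N) and (x of tin_b in the frame of ware_board between -0.07 and 0.07 m and y of tin_b in the frame of ware_board between -0.17 and 0.17 m and z of tin_b in the frame of ware_board between 0.013 and 0.023 m and angle between tin_b's own z axis and vertical below 0.08 rad and linear speed of tin_b below 0.02 m/s and contact force between each of the arm, the fingers and tin_b below 0.1 N)))); the arm keeps its last pose, push and grip.
It fails at once if the backplate was dropped (falling freely faster than 0.45 m/s) (contact force between the fingers and backplate below 0.05 N and linear speed of backplate above 0.45 m/s).
It fails at once if a bystander was moved by more than 25 mm (distance of any of beaker, glaze_jar, modelling_tool from where it was at the start of the episode above 0.025 m).
It also fails if it takes over 72 s, if anything falls off the work surface, if the arm or the gripper's body presses on something with over 40 N, if the wrist force passes 120 N, or if a joint passes its speed limit or range.

ROBOT

A 6-joint arm with a two-finger parallel gripper is mounted at the origin on the work surface. World frame = base frame: x ahead of the robot, y to its left, z up, the work surface at z = 0. Lengths are in mm, angles in rad, forces in N, time in s.
With the tool pointing down it reaches from about 275 to 825 mm from the base axis. Payload 4.9 kg.
Tool frame: the origin (TCP) lies at the very end of the fingers, on their centre line; the grasp point (between the pads) lies 19 mm behind it; z points along the fingers, y is the line along which they close (so a half turn about z gives the same grasp; the last joint's range is limited). The gripper opens to 85 mm and grips with 20 to 120 N. Pads are 22 mm wide; open, the fingers measure 114 mm over their backs; the gripper's body (76 mm by 85 mm) begins 54 mm behind the grasp point. The pads swing forward as they close: fully open they stand 13 mm farther back than shut.
Start: joints at [0.976, 0.326, -0.193, 1.052, 0, 1.437], TCP at [244.563, 492.653, 231.281] pointing down, gripper open.
Joint ranges: [-2.65, 2.65], [-0.97, 1.79], [-1.3, 1.35], [-1.93, 2.1], [-1.47, 1.37], [-3.14, 3.14]. Speed limits (rad/s): [2.57, 2.57, 3.14, 3.14, 3.14, 3.14].

INTERFACE

Orientations are given as [roll, pitch, yaw] about the fixed x, y, z axes, in that order (R = Rz(yaw) Ry(pitch) Rx(roll)).
In Python, from bench import bot, solve_ik, imaging gives the robot as it stands. Calls block until the motion is done:
- bot.move_ptp(position, orientation): joint-space move of the TCP to a pose.
- bot.movel(position, rot=None, max_speed=150, threshold=None): straight line of the TCP; rot=None keeps the orientation; max_speed is the mean speed in mm/s. With threshold (N) it stops when the force on the tool has changed by that much, and returns True; else False.
- bot.move_j(angles): joint-space move.
- bot.grip(opening, effort=None): opening from 0.0 (shut) to 1.0 (fully open); effort is the grip in N (None keeps the last); returns when the fingers have stopped.
- bot.dwell(seconds).
- solve_ik(position, orientation): joint angles nearest the present ones, or None.
- bot.get_state(): the state.
- imaging.capture(name): name is "scene" or "top" or "wrist"; returns the picture (384x512x3 uint8, blue, green, red); there is no depth.
- imaging.camera_model(name): a dict with "K" (3x3 intrinsics, pixels), "position" and "rotation" of the camera in the world. Camera axes: x right, y up, looking along -z (the intrinsics and any distortion apply to the point x, -y, -z); pixel columns grow to the right and rows downward; lengths in mm; the calibration is good to about 2 mm. The wrist camera is an equidistant fisheye: a pixel r from the principal point sees the ray r / f radians off the axis. A picture is of the moment at which its call begins: read the wrist's pose just before it. camera_model takes no time and is no camera call; for the wrist camera it gives the pose at the moment of the call.
A pose or a line that the arm cannot do raises bot.IKError and nothing moves.
- bot.sign_off(): hands the job in; it is judged then, once.
The state is a dict: "t": time; "qpos": joint angles; "joint_velocities": joint speeds; "effort": joint torques, N m; "tcp_pos": TCP position; "orientation": TCP orientation; "contact_force": force on the tool from outside, world axes, zero at the start; "wrist_torque": the same for the moment, N m; "opening": opening from 0.0 (shut) to 1.0 (fully open); "gripper_force": force on a finger pad.
Only numpy, scipy, OpenCV 4.12 (cv2) and the standard library are available. Lean on these libraries where they do the work, as an engineer would, in place of code of your own. Each camera call takes 0.05 s, during which the arm holds its last target. There are 200 camera calls.

## Working session

There is one attempt and no reset: what is moved stays moved. The work goes in short steps, each a Python script; the robot and the scene stay as the last script left them, time stands still between calls to the robot, and variables do not carry over. Pictures are saved under pics/ and viewed, at most 10 in all, crops included, and the job is handed in when it is done.

```bash
ls; mkdir -p pics; python3 - <<'E'
from bench import bot,imaging
import cv2,numpy as np
for n in ("top","scene"):
    im=imaging.capture(n); cv2.imwrite(f"pics/{n}0.png",im)
    m=imaging.camera_model(n); print(n,m)
print(bot.get_state())
E
```

```text
pics
top {'K': array([[349.93030266,   0.        , 262.24954605],
       [  0.        , 349.93030266, 188.3194846 ],
       [  0.        ,   0.        ,   1.        ]]), 'position': array([ 395.4189258,    6.604897 , 1137.865653 ]), 'rotation': array([ 0.08476917,  0.00324346, -1.54322699])}
scene {'K': array([[430.06802824,   0.        , 248.10293709],
       [  0.        , 430.06802824, 199.23230476],
       [  0.        ,   0.        ,   1.        ]]), 'position': array([1343.89297108,  190.8815289 , 1175.00560877]), 'rotation': array([ 0.68312081, -0.00824436,  1.7552369 ])}
{'t': 0.1, 'qpos': array([ 9.75768211e-01,  3.26871809e-01, -1.93493320e-01,  1.05200570e+00,
        2.39483095e-06,  1.43659672e+00]), 'joint_velocities': array([-1.46360470e-03, -2.12419612e-03, -6.71942696e-05,  4.47349466e-04,
       -1.04673008e-03, -4.95519733e-04]), 'effort': array([ 6.46102035e-04, -4.44238544e+01,  2.63038659e+01,  7.86410936e-03,
       -1.39799395e-04, -2.27767117e-05]), 'tcp_pos': array([244.26964841, 492.19027865, 230.5754468 ]), 'orientation': array([-3.14003262e+00, -2.13037635e-04,  2.68076398e+00]), 'contact_force': array([-0.41680932, -0.55142991,  0.91518824]), 'wrist_torque': array([-0.04402268, -0.00126484,  0.06584107]), 'gripper_force': 0.0, 'opening': 0.9998342754753794}
```

View pics/top0.png

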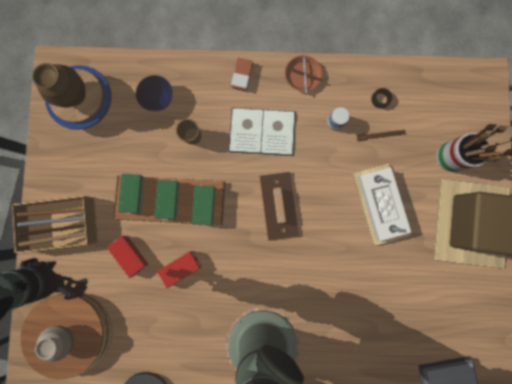

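View pics/scene0.png

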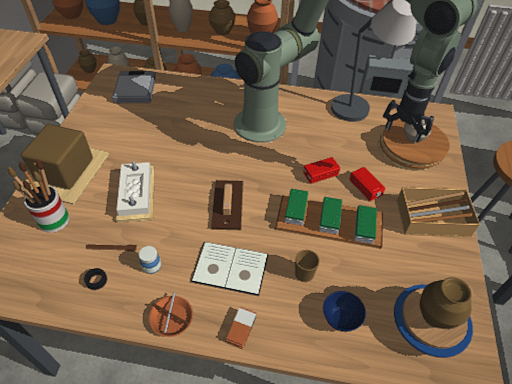

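The top view shows the plate at (280,206), the mould at (384,205), green tins at (130,193), (166,200) and (203,205), and the notebook at (262,131). The two red tins are near (127,256) and (179,269). The scene view shows the same layout.

```bash
cat >h.py <<'E'
from bench import bot,imaging,solve_ik
import cv2,numpy as np
from scipy.spatial.transform import Rotation as Ro
def cast(m,px,z,fish=False):
    px=np.atleast_2d(np.asarray(px,float)); K=m["K"]
    u=(px[:,0]-K[0,2])/K[0,0]; v=(px[:,1]-K[1,2])/K[1,1]
    if fish:
        r=np.hypot(u,v)+1e-12; s=np.sin(r)/r; d=np.c_[u*s,-v*s,-np.cos(r)]
    else: d=np.c_[u,-v,-np.ones(len(u))]
    R=np.asarray(m["rotation"]); R=R if R.shape==(3,3) else Ro.from_euler("xyz",R).as_matrix()
    d=d@R.T; p=np.asarray(m["position"])
    return p+d*((z-p[2])/d[:,2])[:,None]
def blobs(mask,amin):
    cs,_=cv2.findContours(mask.astype(np.uint8)*255,cv2.RETR_EXTERNAL,cv2.CHAIN_APPROX_NONE)
    return [c.reshape(-1,2) for c in cs if cv2.contourArea(c)>amin]
def rect(P):
    (c,(w,h),a)=cv2.minAreaRect(P[:,:2].astype(np.float32)); 
    if w<h: w,h,a=h,w,a+90
    a=(a+90)%180-90
    return np.round([*c,w,h,a],1)
E
python3 - <<'E'
from h import *
im=cv2.imread("pics/top0.png"); m=imaging.camera_model("top")
hsv=cv2.cvtColor(im,cv2.COLOR_BGR2HSV); H,S,V=cv2.split(hsv)
def rep(n,mask,z,amin):
    for c in blobs(mask,amin):
        print(n,c.mean(0).round(),rect(cast(m,c,z)))
rep("lid",(H>55)&(H<90)&(S>110)&(np.arange(512)[None]<240)&(np.arange(384)[:,None]<240),62,150)
win=np.zeros(im.shape[:2],bool); win[165:245,255:305]=1
rep("plate",(V<95)&win,12,300)
for y in (180,206,230): print([tuple(im[y,x]) for x in range(258,302,6)])
win[:]=0; win[160:250,350:420]=1
rep("mould",(V>150)&(S<70)&win,50,300)
win[:]=0; win[100:160,225:300]=1
rep("note",(V>140)&(S<70)&win,10,300)
win[:]=0; win[165:235,110:230]=1
rep("board",((S>110)&(V<130)&win),18,300)
for s in [(150,185),(130,180),(240,200)]: print(hsv[s[1],s[0]])
c=im[160:250,255:420]; cv2.imwrite("pics/crop.png",cv2.resize(c,None,fx=4.8,fy=4.8,interpolation=cv2.INTER_CUBIC))
E
```

```text
plate [280. 206.] [437.2 -45.3 203.5  99.4   9.2]
[(np.uint8(97), np.uint8(124), np.uint8(154)), (np.uint8(55), np.uint8(66), np.uint8(85)), (np.uint8(55), np.uint8(66), np.uint8(84)), (np.uint8(69), np.uint8(87), np.uint8(106)), (np.uint8(55), np.uint8(66), np.uint8(84)), (np.uint8(55), np.uint8(65), np.uint8(85)), (np.uint8(86), np.uint8(110), np.uint8(136)), (np.uint8(107), np.uint8(138), np.uint8(172))]
[(np.uint8(108), np.uint8(140), np.uint8(175)), (np.uint8(66), np.uint8(84), np.uint8(107)), (np.uint8(52), np.uint8(64), np.uint8(84)), (np.uint8(105), np.uint8(135), np.uint8(169)), (np.uint8(94), np.uint8(121), np.uint8(151)), (np.uint8(43), np.uint8(52), np.uint8(65)), (np.uint8(51), np.uint8(64), np.uint8(79)), (np.uint8(91), np.uint8(119), np.uint8(148))]
[(np.uint8(100), np.uint8(130), np.uint8(162)), (np.uint8(100), np.uint8(130), np.uint8(162)), (np.uint8(51), np.uint8(63), np.uint8(84)), (np.uint8(52), np.uint8(64), np.uint8(84)), (np.uint8(67), np.uint8(85), np.uint8(106)), (np.uint8(51), np.uint8(64), np.uint8(84)), (np.uint8(51), np.uint8(64), np.uint8(84)), (np.uint8(66), np.uint8(84), np.uint8(104))]
mould [383. 204.] [ 449.5 -364.7  217.6  113.1   17.1]
note [261. 130.] [682.8  22.  207.5 145.4  88. ]
board [185. 202.] [439.6 258.8 127.6  42.5  -1.8]
board [147. 200.] [453.9 389.7 124.6  67.6  -3.1]
[ 13 116  92]
[ 65  95 105]
[ 14  98 175]
```

View pics/crop.png

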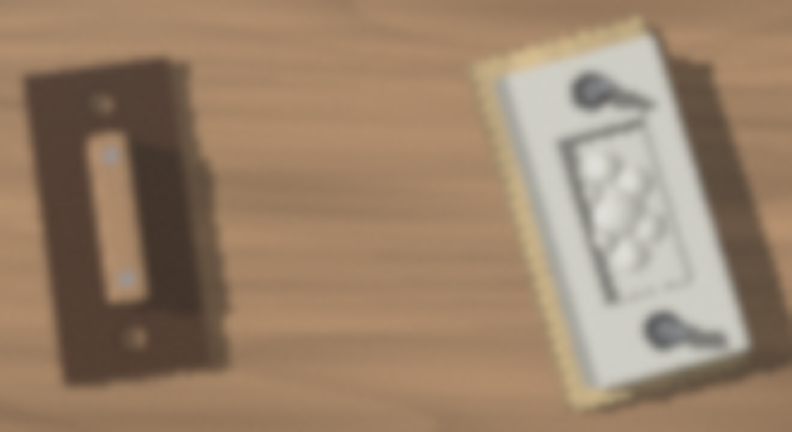

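The crop shows the plate's holes at (103,103) and (135,338), with the grip between them. The studs are at (592,90) and (665,330). I'll refine both with the wrist camera from the same hover height.

```bash
python3 - <<'E'
from h import *
print(imaging.camera_model("wrist"))
for n,(x,y,a) in {"wp":(430,-45,.14),"wm":(442,-362,.29)}.items():
    bot.move_ptp([x,y,300],[np.pi,0,a+np.pi-(2*np.pi)])
    bot.dwell(.3)
    m=imaging.camera_model("wrist"); im=imaging.capture("wrist")
    cv2.imwrite(f"pics/{n}.png",im); np.savez(f"{n}.npz",**m); print(m["position"],m["rotation"],bot.get_state()["tcp_pos"],bot.get_state()["t"])
a,b=[cv2.imread(f"pics/{n}.png")for n in("wp","wm")]
cv2.imwrite("pics/w2.png",cv2.resize(np.hstack([a,b]),(800,300)))
E
```

```text
{'K': array([[297.31863964,   0.        , 253.2785639 ],
       [  0.        , 297.31863964, 197.80917233],
       [  0.        ,   0.        ,   1.        ]]), 'position': array([176.69772108, 524.74684044, 373.71787479]), 'rotation': array([-0.29509703,  0.00165501,  1.11044962])}
[355.37737792 -55.70428089 443.06757879] [-2.95137925e-01 -1.53286061e-07  1.71201090e+00] [430.04026867 -44.71994513 299.94584146] 2.5083
[ 370.07669011 -383.08363627  443.43011237] [-2.95482959e-01  4.14831683e-04  1.86268049e+00] [ 442.36528996 -361.32638197  300.29569931] 4.0667
```

View pics/w2.png

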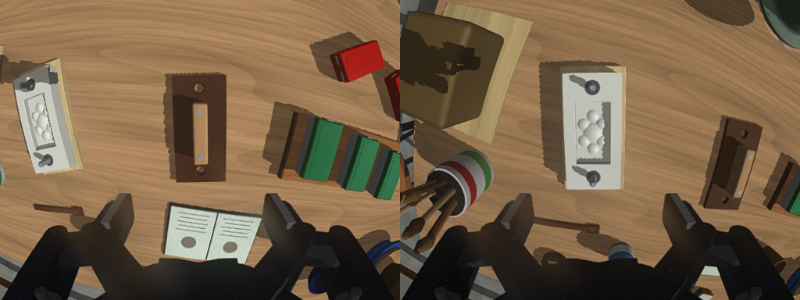

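The wrist views show the plate at about (197,127) in the left half and the plaster with both studs at about (592,130) in the right half. Both are seen from nearly overhead, so no side faces show, and I can cast their outlines.

```bash
cat > meas.py <<'E'
from h import *
def white(im):
    h,s,v=cv2.split(cv2.cvtColor(im,cv2.COLOR_BGR2HSV)); return (s<40)&(v>120)
def brown(im):
    h,s,v=cv2.split(cv2.cvtColor(im,cv2.COLOR_BGR2HSV)); return (v<115)&(h<12)
E
python3 - <<'E'
from meas import *
out=[]
for n,f,z,w,zz in (("wp",brown,12,(200,80,300,245),0),("wm",white,50,(190,75,300,250),0)):
    im=cv2.imread(f"pics/{n}.png"); m=dict(np.load(n+".npz"))
    x0,y0,x1,y1=w; mk=np.zeros(im.shape[:2],bool); mk[y0:y1,x0:x1]=f(im)[y0:y1,x0:x1]
    for c in blobs(mk,1500): print(n,c.min(0),c.max(0),rect(cast(m,c,z,True)))
    hsv=cv2.cvtColor(im,cv2.COLOR_BGR2HSV)
    print([hsv[160,x].tolist() for x in range(190,310,8)])
    v=np.hstack([cv2.resize(im[y0:y1,x0:x1],(400,600)),cv2.cvtColor(cv2.resize(mk[y0:y1,x0:x1].astype(np.uint8)*255,(400,600)),cv2.COLOR_GRAY2BGR)]); out.append(cv2.resize(v,(400,560)))
cv2.imwrite("pics/mk.png",np.hstack(out))
E
```

```text
wp [220  96] [289 175] [392.7 -47.6 117.7  98.1  10.3]
[[15, 119, 161], [15, 114, 165], [16, 116, 167], [15, 121, 95], [13, 123, 56], [10, 115, 51], [13, 122, 50], [14, 119, 62], [15, 117, 174], [15, 117, 178], [11, 131, 70], [11, 138, 72], [11, 146, 70], [16, 116, 172], [16, 119, 169]]
wm [208  93] [284 242] [ 451.5 -368.9  210.7  100.6   17. ]
[[15, 108, 83], [15, 95, 83], [19, 89, 89], [30, 12, 191], [36, 13, 192], [35, 10, 154], [36, 11, 224], [34, 10, 171], [34, 13, 153], [30, 11, 112], [38, 11, 188], [36, 13, 193], [20, 99, 183], [15, 107, 158], [15, 114, 141]]
```

View pics/mk.png

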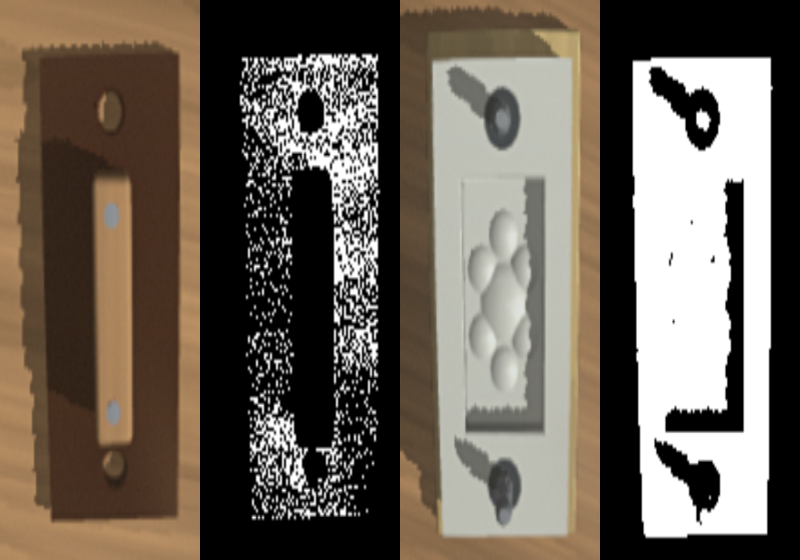

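The plaster outline is clean at 210.7 x 100.6 mm. The plate mask needs a brightness threshold instead.

```bash
python3 - <<'E'
from meas import *
im=cv2.imread("pics/wp.png"); m=dict(np.load("wp.npz"))
V=cv2.medianBlur(im,3).max(2)
for t in (76,80,90,100):
    mk=np.zeros(V.shape,bool); mk[80:245,200:300]=(V<t)[80:245,200:300]
    for c in blobs(mk,1500):
        P=cast(m,c,12,True); print(t,c.min(0),c.max(0),rect(P))
# holes and grip: bright blobs within plate
mk=np.zeros(V.shape,bool); mk[95:235,215:290]=(V>85)[95:235,215:290]
for c in blobs(mk,20):
    for z in (12,52): print("in",c.min(0),c.max(0),z,rect(cast(m,c,z,True)))
E
```

```text
76 [220  96] [288 232] [437.6 -41.4 207.8  98.6   9.3]
80 [220  96] [289 232] [437.7 -41.6 208.3 100.    8.7]
90 [212  95] [289 232] [438.3 -48.8 209.6 114.8   9. ]
100 [209  93] [289 232] [437.2 -49.9 213.1 116.9   9.1]
in [247 132] [266 219] 12 [452.3 -37.  133.7  28.1   8.8]
in [247 132] [266 219] 52 [443.3 -38.7 121.3  25.5   8.8]
in [249 108] [259 117] 12 [358.7 -54.2  14.3  13.1 -81.9]
in [249 108] [259 117] 52 [358.4 -54.3  13.   11.8 -81.9]
in [215  95] [289 234] 12 [439.1 -45.9 213.9 117.7   8.1]
in [215  95] [289 234] 52 [431.3 -46.8 194.  106.8   8.1]
```

The plate is at (437.7, -41.6) at 9.0°. Its measured hole (358.7, -54.2) matches that to 0.1 mm. Next I grasp and lift it, carry it across, and lower it with a force guard.

```bash
python3 - <<'E'
from h import *
d=np.deg2rad; pi=np.pi
def S(l):
    s=bot.get_state(); print(l,round(s["t"],1),s["tcp_pos"].round(1),s["contact_force"].round(1),s["wrist_torque"].round(2),round(s["opening"],3),round(s["gripper_force"],1))
R=[pi,0,d(9)-pi]
bot.move_ptp([437.7,-41.6,120],R)
bot.movel([437.7,-41.6,21],R); S("down")
bot.grip(0,60); S("grip")
bot.movel([437.7,-41.6,140],R,100); S("lift")
R=[pi,0,d(17)-pi]
bot.move_ptp([451.5,-368.9,140],R); bot.dwell(.2); S("over")
m=imaging.camera_model("wrist"); np.savez("wc.npz",**m); cv2.imwrite("pics/wc.png",imaging.capture("wrist"))
r=bot.movel([451.5,-368.9,98],R,60,threshold=6); print(r); S("low")
if not r:
    r=bot.movel([451.5,-368.9,68],R,40,threshold=10); print(r); S("seat")
E
```

```text
down 6.2 [438.4 -42.1  21.5] [-0.3  0.3  0. ] [0.03 0.04 0.02] 0.999 0.0
grip 6.8 [438.1 -41.4  21.5] [0.  1.5 6.4] [0.22 0.17 0.  ] 0.293 60.2
lift 8.2 [437.2 -41.5 139.4] [-0.  -0.3 -3.1] [ 0.01 -0.02  0.04] 0.297 59.0
over 9.6 [ 452.  -367.6  140.2] [-0.3 -0.1 -3.2] [-0.06 -0.03  0.04] 0.295 59.0
False
low 10.5 [ 451.7 -369.1   98.2] [-0.3 -0.6 -3.8] [-0.   -0.04  0.01] 0.296 59.0
True
seat 11.1 [ 451.3 -368.7   71.6] [-0.3  0.4  4.2] [0.   0.01 0.04] 0.294 60.0
```

It met contact 0.6 mm above the expected seated height. I'll release, check the result, and measure the tins from a hover on the way.

```bash
python3 - <<'E'
from h import *
d=np.deg2rad; pi=np.pi
bot.grip(0.75); bot.dwell(.3); R=[pi,0,d(17)-pi]
bot.movel([451.5,-368.9,160],R)
bot.grip(1.0)
bot.move_ptp([442,-362,300],R); bot.dwell(.2)
def snap(n):
    np.savez(n+".npz",**imaging.camera_model("wrist")); im=imaging.capture("wrist"); cv2.imwrite(f"pics/{n}.png",im); return im
a=snap("ws")
bot.move_ptp([440,320,300],[pi,0,-pi+.02]); bot.dwell(.2)
b=snap("wt"); print(bot.get_state()["t"])
t=imaging.capture("top"); cv2.imwrite("pics/top1.png",t)
V=cv2.medianBlur(a,3).max(2); m=dict(np.load("ws.npz"))
mk=np.zeros(V.shape,bool); mk[70:260,190:300]=(V<80)[70:260,190:300]
for c in blobs(mk,1500): print("plate",c.min(0),c.max(0),rect(cast(m,c,62,True)))
m=dict(np.load("wt.npz")); print(m["position"])
h,s,v=cv2.split(cv2.cvtColor(b,cv2.COLOR_BGR2HSV))
for c in blobs((h>50)&(h<90)&(s>110)&(v>40),600): print("lid",c.min(0),c.max(0),rect(cast(m,c,62,True)))
cv2.imwrite("pics/v2.png",cv2.resize(np.hstack([a,b]),(800,300)))
E
```

```text
16.5333
plate [206  94] [283 246] [ 451.  -369.7  208.    99.1   16.9]
[364.96323537 317.48867876 443.08841602]
lid [307 140] [356 224] [458.6 423.3 117.6  62.8  -1.8]
lid [224 126] [272 213] [443.7 311.6 118.1  60.   -1.7]
lid [142 116] [186 202] [430.2 198.6 117.4  62.8  -1.7]
```

View pics/v2.png

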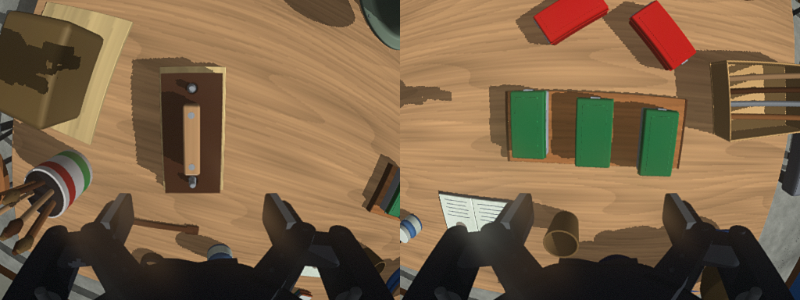

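The plate is seated at (451.0, -369.7), 16.9°, with both studs showing through it, and the three lids measure about 118 x 62 mm at yaw -1.7°. The notebook and beaker sit just beyond. Next I test the tins one at a time, comparing the wrist torque after tilting each way.

```bash
cat >tin.py <<'E'
from h import *
pi=np.pi; yaw=np.deg2rad(-1.7)+pi
yaw=yaw if yaw<pi else yaw-2*pi
L={"a":(430.2,198.6),"b":(443.7,311.6),"c":(458.6,423.3)}
def S(l):
    s=bot.get_state(); print(l,round(s["t"],1),s["tcp_pos"].round(1),s["contact_force"].round(1),s["wrist_torque"].round(3),round(s["opening"],3),round(s["gripper_force"],1))
def tq():
    bot.dwell(.25); T=[]
    for _ in range(8): bot.dwell(.03); T.append(bot.get_state()["wrist_torque"])
    return np.mean(T,0)
def test(k,z=27,p=.62):
    x,y=L[k]; R0=[pi,0,yaw]
    bot.move_ptp([x,y,130],R0); bot.movel([x,y,z],R0,150); bot.grip(0,80); S("grip")
    bot.movel([x,y,175],R0,120); T=[tq()]
    for q in (p,-p):
        bot.movel([x,y,200],[pi,q,yaw],22); bot.dwell(.4)
        bot.movel([x,y,175],R0,22); T.append(tq())
    print(k,np.round(T,3).tolist()); S("up")
    return T
def put(k,z=27):
    x,y=L[k]
    bot.movel([x,y,z+8],None,130); print(bot.movel([x,y,z-3],None,30,threshold=5)); S("put")
    bot.grip(1.0); bot.movel([x,y,130],None,200)
E
python3 - <<'E'
from tin import *
for q in (.62,-.62):
  for k in L: print(k,q,solve_ik([*L[k],200],[pi,q,yaw]) is not None)
test("a")
E
```

```text
a 0.62 True
b 0.62 True
c 0.62 True
a -0.62 True
b -0.62 True
c -0.62 True
grip 18.6 [431.3 198.6  28.4] [-1.6 -1.9  7.2] [-0.334  0.189  0.033] 0.708 87.1
a [[0.001, 0.015, -0.006], [0.002, 0.004, -0.015], [-0.01, 0.012, -0.006]]
up 27.5 [430.2 198.6 174.9] [ 0.4  0.5 -3.1] [-0.051  0.024 -0.065] 0.716 86.8
```

Tin a is silent, with no torque shift. I'll put it back and test the next one.

```bash
python3 - <<'E'
from tin import *
put("a")
test("b")
E
```

```text
True
put 29.0 [431.1 198.9  28.4] [-1.2  0.6  6. ] [-0.205  0.216  0.022] 0.709 88.0
grip 31.8 [444.7 312.   28.5] [-0.6 -1.   7. ] [-0.095  0.117  0.   ] 0.713 87.8
b [[0.006, 0.009, 0.001], [0.001, -0.059, 0.012], [0.011, 0.071, -0.001]]
up 40.6 [443.7 311.6 174.9] [ 0.6  0.2 -2.2] [ 0.038  0.071 -0.015] 0.709 89.5
```

Tin b rattles: its torque about y went from -0.06 to +0.07 N m. I'll carry it to the notebook and check.

```bash
python3 - <<'E'
from tin import *
bot.movel([443.7,311.6,215],None,120)
bot.movel([682.8,22,215],[pi,0,yaw],140); bot.dwell(.8); S("hold")
cv2.imwrite("pics/endt.png",imaging.capture("top")); s=imaging.capture("scene"); cv2.imwrite("pics/ends.png",s)
cv2.imwrite("pics/end.png",cv2.resize(np.hstack([cv2.imread("pics/endt.png"),s]),(800,300)))
E
```

```text
hold 44.8 [682.8  22.  215. ] [ 0.5 -0.3 -2.9] [ 0.013  0.034 -0.014] 0.713 89.5
```

View pics/end.png

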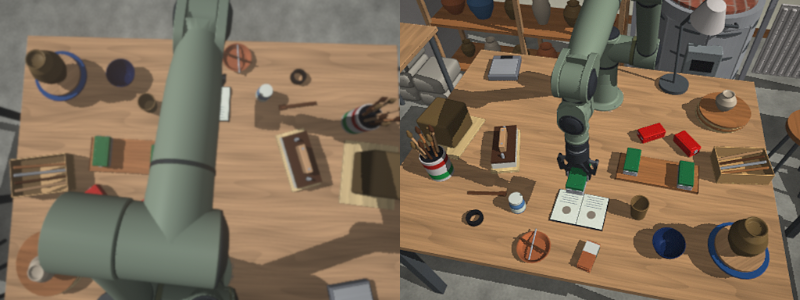

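The scene view shows the tin held over the notebook at (577,180), tins a and c standing at (632,160) and (687,173), the plate seated at (507,145), and the bystanders where they were.

```bash
python3 -c "
from bench import bot
print(bot.sign_off())"
```

```text
the job is handed in; nothing more can be done
None
```

I handed the job in at about 45 s: the backplate is flush on the mould, the middle tin on the ware board rattled and is held upright about 205 mm above the table over the notebook, and the other two tins stand on the ware board; the sign-off returned no verdict.

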